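# Stand the toppled medicine carton up and flip the box shut

## Task

One carton in the open medicine box has toppled out over the low front wall. With the fingertips, gently push it back until it stands upright in its row again, then push the hinged lid over and down until the box is fully shut, without slamming it. Only push: do not squeeze or lift any carton, leave the other cartons standing, and do not disturb the bottles and the bowl beside the box.

Things in the scene. Friction and masses are not known exactly. Their poses are not given: they have to be found in the camera images.
- medbox: Blue base of the flip-top medicine box, 158 (x) x 140 (y) x 46 mm high, fixed. Origin: centre of underside. Its -x side is the low front, its +x side carries the lid hinge. Walls 3 mm, floor 4 mm; a divider along x makes two rows, centred at y = +34 and -34 mm, four cartons each, one behind another along x; the front place is 55 mm deep, the rest of a row is full. 104 mm high with the lid shut.
- carton_toppled: Toppled carton, white, green band, 32 (x) x 60 (y) x 95 mm (z), about 80 g; origin: centre of underside; z up when it stands. Leans about 30 degrees to the box's -x side, in either row's front place, foot on the floor, face on the front rim; its outer top edge 20 mm beyond that wall, 86 mm above the counter. Pushed up past 19 degrees it drops on its foot; the lid needs it 10 mm behind that wall.
- carton_front: The upright carton in the front place of the other row, same size and look (origin: centre of underside, 4 mm above the counter). It stands loose.
- carton_l0: Upright carton, second from the front in the row at the box's +y side; same size, origin at centre of underside.
- carton_r0: Upright carton, second from the front in the row at the box's -y side; same size, origin at centre of underside.
- lid (a joint): Hinge of the clear hood lid with blue-green edges, rad: 0 = shut, 1.4 to 1.9 = standing open at the start (1.57: top plate upright), stop at 1.92. Stiff: it stays where it is left; about 4 N near its free edge moves it. Hood 158 mm from hinge to front face, 140 wide, 58 deep, walls 3 mm; a thumb lip 50 mm wide juts 12 mm out at the middle of its front lower rim.
- lid_edge (a point): Middle of the lid's free upper front edge: on the outside of the hood's top plate where it meets the hood's front face, 158 mm from the hinge line along the plate and 58 mm off it. Highest part of the open lid, about 0.2 m above the counter.
- hinge (a point): Middle of the lid's hinge line, on the top rear rim of the base, 46 mm above the counter; the line runs along the box's y axis.
- amber_bottle: Brown glass bottle with white cap, 44 mm across, 85 mm high, standing beside the box; origin at centre of underside. Bystander.
- drop_bottle: White plastic bottle with blue cap, 36 mm across, 70 mm high, standing beside the box; origin at centre of underside. Bystander.
- steel_bowl: Small steel bowl, 90 mm across, 38 mm high, beside the box; origin at centre of underside. Bystander.
Mind the look-alikes: they are no part of the job. What is shaped like the carton_l0 but pink is not meant. Leave any yellow look-alike of the carton_front alone.

How it is judged:
On the way, in this order (a step that is already met when the one before it is completed fails the run):
1. the toppled carton stands upright in its row while the lid is still open (angle between carton_toppled's own z axis and vertical below 0.1 rad and z of carton_toppled in the frame of medbox below 0.01 m and x of carton_toppled in the frame of medbox between -0.07 and 0.07 m and y of carton_toppled in the frame of medbox between -0.06 and 0.06 m and value of joint lid above 0.9 rad), for 0.2 s.
2. the lid is fully shut (value of joint lid below 0.035 rad), for 0.2 s.
At the end, for the whole second after the job is handed in: The lid is shut to within 0.035 rad (5 mm at its front edge); inside the box the toppled carton and its neighbours (front carton and second cartons of both rows) stand upright within 0.1 rad on the box floor, and the toppled carton is at rest (angle between each of carton_toppled, carton_front, carton_l0, carton_r0's own z axis and vertical below 0.1 rad and z of each of carton_toppled, carton_front, carton_l0, carton_r0 in the frame of medbox below 0.01 m and x of carton_toppled in the frame of medbox between -0.07 and 0.07 m and y of carton_toppled in the frame of medbox between -0.06 and 0.06 m and x of carton_front in the frame of medbox between -0.07 and 0.07 m and y of carton_front in the frame of medbox between -0.06 and 0.06 m and x of carton_l0 in the frame of medbox between -0.07 and 0.07 m and y of carton_l0 in the frame of medbox between -0.06 and 0.06 m and x of carton_r0 in the frame of medbox between -0.07 and 0.07 m and y of carton_r0 in the frame of medbox between -0.06 and 0.06 m and value of joint lid below 0.035 rad and linear speed of carton_toppled below 0.02 m/s); the robot touches nothing.
It fails at once if a carton is lifted or carried: its underside's centre more than 25 mm above the counter (height (world z) of any of carton_toppled, carton_front, carton_l0, carton_r0 above 0.025 m).
It fails at once if a carton is squeezed or crushed: the fingers press on it with more than 15 N in all (contact force between the fingers and carton_toppled above 15 N or contact force between the fingers and carton_front above 15 N or contact force between the fingers and carton_l0 above 15 N or contact force between the fingers and carton_r0 above 15 N).
It fails at once if another carton is tipped over by more than 0.35 rad (angle between any of carton_front, carton_l0, carton_r0's own z axis and vertical above 0.35 rad).
It fails at once if the lid is slammed: it closes faster than 2.5 rad/s over its last 0.6 rad (velocity of joint lid below -2.5 rad/s and value of joint lid below 0.6 rad).
It fails at once if a bottle or the bowl is moved by more than 20 mm (distance of any of amber_bottle, drop_bottle, steel_bowl from where it was at the start of the episode above 0.02 m).
It also fails if it takes over 58 s, if anything falls off the work surface, if the arm or the gripper's body presses on something with over 40 N, if the wrist force passes 120 N, or if a joint passes its speed limit or range.

## Robot

A 6-joint arm with a two-finger parallel gripper is mounted at the origin on the work surface. World frame = base frame: x ahead of the robot, y to its left, z up, the work surface at z = 0. Lengths are in m, angles in rad, forces in N, time in s.
With the tool pointing down it reaches from about 0.325 to 1 m from the base axis. Payload 5.1 kg.
Tool frame: the origin (TCP) lies on the centre line of the jaws, within the pads' length; the fingertips stand 8 mm ahead of it and the grasp point (between the pads) lies 11 mm behind it; z points along the fingers, y is the direction in which the jaws open and shut (so a half turn about z gives the same grasp; the last joint's range is limited). The gripper opens to 85 mm and grips with 20 to 120 N. Pads are 22 mm wide; open, the fingers measure 114 mm over their backs; the gripper's body (76 mm by 85 mm) begins 54 mm behind the grasp point. The pads swing forward as they close: fully open they stand 13 mm farther back than shut.
Start: joints at [1.264, 0.124, 1.65, -0, 1.367, -0.083], TCP at [0.144, 0.634, 0.239] pointing down, gripper open.
Joint ranges: [-2.61, 2.61], [-1.02, 2.33], [0.03, 2.71], [-1.35, 4.49], [0.32, 2.68], [-2.91, 2.91]. Speed limits (rad/s): [2.57, 2.57, 3.14, 3.14, 3.14, 3.14].

## Interface

Orientations are given as a rotation vector (axis times angle).
In Python, from workcell import bot gives the robot as it stands.
- The arm moves only by the tool play_rows, never from a script. Its argument "targets" is a list of rows, each a list of 7 numbers: the finger opening in mm, from 0 to 85.4, then the shift along the tool's x, y, z in mm, then the turn, a rotation vector about the tool's x, y, z in rad. A call has 1 to 5 rows; each row is the pose to reach, as a shift and turn from the pose measured when the call began, along the tool's axes at that moment; what a row does not reach only later rows make up. A row lasts 1/12 s, in which the tool goes at most 41.7 mm and 7.16 degrees, less where a joint would pass 70% of its speed; a pose out of reach is approached as far as the arm can. A call with a gripper value outside its range is refused whole. The fingers move at their own pace and stop on an object; the grip force is fixed at half the most. Time passes only in rows, so rows that repeat a pose let the fingers close. It gives the time, the measured TCP pose, the force and the opening at its end, in the units of the state.
- bot.read_state(): the state, without advancing time (a new reading comes with each control period).
- bot.grab_frame(name): name is "scene" or "top" or "wrist"; returns the picture (400x640x3 uint8, red, green, blue); there is no depth.
- bot.camera_params(name): a dict with "intrinsics" (3x3 intrinsics, pixels), "cam_to_world" (4x4, takes a point from camera to world coordinates). Camera axes: x right, y up, looking along -z (the intrinsics and any distortion apply to the point x, -y, -z); pixel columns grow to the right and rows downward; lengths in m; the calibration is good to about 2 mm. The wrist camera is an equidistant fisheye: a pixel r from the principal point sees the ray r / f radians off the axis. A picture is of the moment at which its call begins: read the wrist's pose just before it. camera_params takes no time and is no camera call; for the wrist camera it gives the pose at the moment of the call.
- bot.finish_job(): hands the job in, once; it reports no verdict.
Trained networks look in the newest picture that a camera, given by its name, has taken for a name from the list of things; names that differ only in an ending like _2 or _b are one class to them, and where a whole thing is asked for, a point or a joint stands for the part that bears it (a point fixed in the world has none). Each returns a list of dicts, best first, with "conf" (0 to 1); they miss things now and then, are a little off and sometimes report something else, mostly with a low value. They report only what shows in the picture. A call takes as long as a camera call. They do not tell look-alikes from the thing itself.
- bot.look_for(camera, thing): "xyz" ([x, y, z] in m, in world coordinates, good to about 4 mm: the middle of the surface that is visible of it).
- bot.place_of(camera, thing): "xyz" ([x, y, z] in m, in world coordinates, good to about 4 mm: a listed point, or the origin of a listed thing).
The state is a dict: "t": time; "joint_positions": joint angles; "qd": joint speeds; "joint_efforts": joint torques, N m; "tcp_pos": TCP position; "ee_rot": TCP orientation; "force": force on the tool from outside, world axes, zero at the start; "wrist_torque": the same for the moment, N m; "opening": finger opening in m.
Only numpy, scipy, OpenCV 4.12 (cv2) and the standard library are available. Lean on these libraries where they do the work, as an engineer would, in place of code of your own. Each camera call takes 0.05 s, during which the arm holds its last target. There are 200 camera calls.

## Working session

There is one attempt and no reset: what is moved stays moved. The work goes in short steps, Python scripts to look and compute and a tool call to move; the robot and the scene stay as the last step left them, time stands still between calls to the robot, and variables do not carry over. Pictures are saved under pics/ and viewed, about 8 in all and at most 12, crops included, and the job is handed in when it is done.

Besides the shell and the picture viewer there is one more tool, called after ">>>" in YAML: its name, and indented under it one key for each argument. play_rows: Moves the arm, as the interface text tells. Its arguments: {"type":"object","properties":{"targets":{"type":"array","items":{"type":"array","items":{"type":"number"}}}},"required":["targets"]}

```bash
mkdir -p pics
python3 - <<'E'
from workcell import bot
import cv2, numpy as np
ims=[]
for c in("scene","top"):
    im=bot.grab_frame(c); ims.append(im)
    cv2.imwrite(f"pics/{c}0.png",im[:,:,::-1])
    for th in("medbox","carton_toppled","carton_front","carton_l0","carton_r0","lid_edge","hinge","amber_bottle","drop_bottle","steel_bowl"):
        try: print(c,th,[(np.round(d["xyz"],3).tolist(),round(d["conf"],2)) for d in bot.place_of(c,th)][:4])
        except Exception as e: print(c,th,e)
s=bot.read_state();print(s)
for c in("scene","top"):print(c,bot.camera_params(c))
E
```

```text
scene medbox [([0.578, 0.084, -0.002], 0.68)]
scene carton_toppled [([0.618, 0.12, 0.009], 0.6)]
scene carton_front [([0.549, 0.246, 0.0], 0.62)]
scene carton_l0 [([0.61, 0.088, 0.007], 0.71), ([0.713, 0.195, -0.001], 0.59)]
scene carton_r0 [([0.547, 0.094, 0.004], 0.74)]
scene lid_edge [([0.575, -0.063, 0.2], 0.87)]
scene hinge [([0.575, 0.002, 0.044], 0.74), ([0.444, 0.16, 0.001], 0.57)]
scene amber_bottle [([0.709, 0.025, 0.002], 0.75)]
scene drop_bottle [([0.444, 0.161, 0.002], 0.58)]
scene steel_bowl [([0.396, 0.028, 0.003], 0.64)]
top medbox []
top carton_toppled [([0.615, 0.122, 0.013], 0.75), ([0.708, 0.024, 0.003], 0.49)]
top carton_front [([0.544, 0.244, 0.003], 0.76), ([0.549, 0.122, 0.006], 0.75)]
top carton_l0 [([0.708, 0.197, 0.001], 0.86), ([0.612, 0.087, 0.002], 0.56), ([0.55, 0.126, 0.005], 0.21)]
top carton_r0 [([0.542, 0.09, 0.004], 0.94)]
top lid_edge [([0.55, 0.124, 0.007], 0.74), ([0.573, -0.062, 0.201], 0.67)]
top hinge [([0.577, 0.005, 0.043], 0.93)]
top amber_bottle [([0.709, 0.024, -0.0], 0.73), ([0.614, 0.089, 0.001], 0.46)]
top drop_bottle [([0.437, 0.16, 
[... 925 characters left out ...]
), 'cam_to_world': array([[-0.71996824, -0.5257964 ,  0.45297226,  0.89456828],
       [ 0.69377909, -0.56201213,  0.45034757,  0.38897089],
       [ 0.01778477,  0.63849863,  0.76941744,  0.6857388 ],
       [ 0.        ,  0.        ,  0.        ,  1.        ]])}
top {'intrinsics': array([[369.85376907,   0.        , 311.66089096],
       [  0.        , 369.85376907, 200.32397109],
       [  0.        ,   0.        ,   1.        ]]), 'cam_to_world': array([[-0.02972118,  0.9902757 , -0.13590691,  0.45783202],
       [-0.99953439, -0.02850549,  0.01088277,  0.06841556],
       [ 0.00690284,  0.13616708,  0.99066184,  0.75133873],
       [ 0.        ,  0.        ,  0.        ,  1.        ]])}
```

Run:
```python
import cv2
a=cv2.imread("pics/scene0.png");cv2.imwrite("pics/v1.png",cv2.resize(a,(800,500)))
b=cv2.imread("pics/top0.png");cv2.imwrite("pics/v2.png",cv2.resize(b[40:300,160:480],(800,650))[:600])
```

```text
(no output)
```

View pics/v1.png

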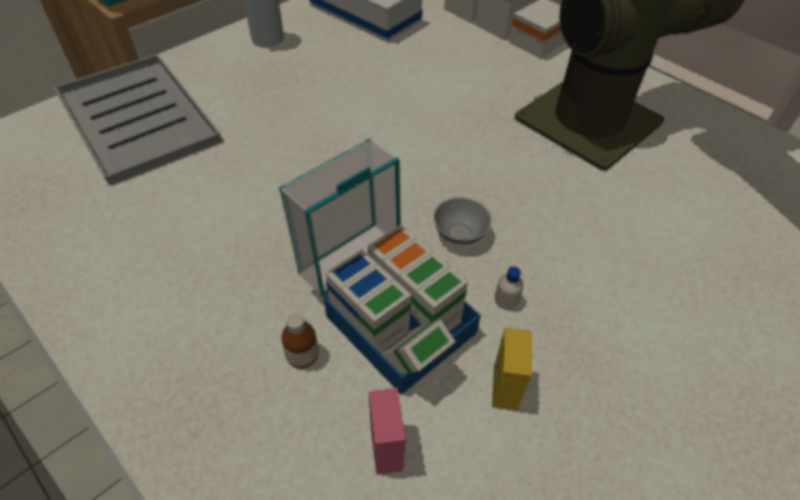

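View pics/v2.png

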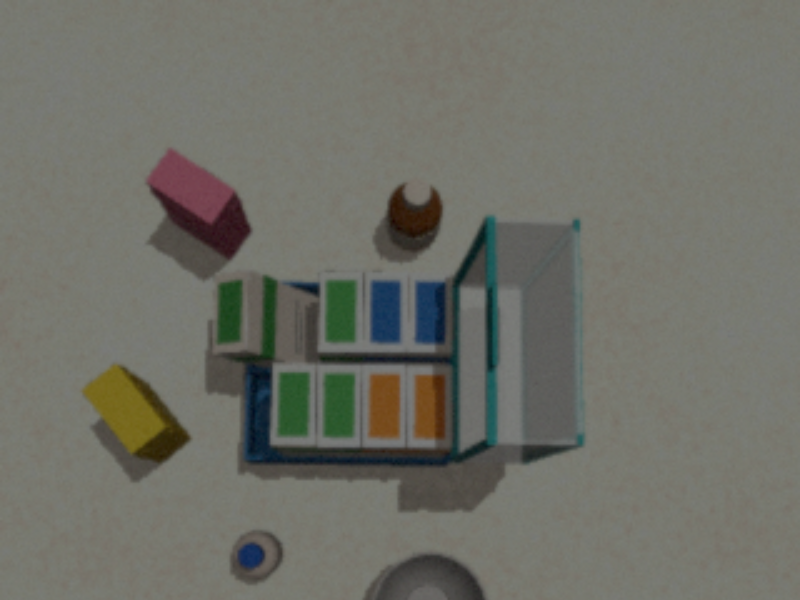

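Scene view: the toppled white/green carton lies at (425,347) of the scene view and (240,315) of the top crop, in the far (+y) row, leaning towards world +y. The upright front carton is at (293,405). Pink at (200,200) and yellow at (137,410) stand outside the box, are look-alikes, and are to be avoided. The lid is open at about 1.6 rad and the box front faces world +y.

```bash
cat > h.py <<'E'
from workcell import bot
import numpy as np
from scipy.spatial.transform import Rotation as Ro
a=0.04
RD=np.column_stack([[-np.cos(a),np.sin(a),0],[np.sin(a),np.cos(a),0],[0,0,-1.]])
def go(*ps):
    s=bot.read_state();R=Ro.from_rotvec(s["ee_rot"]).as_matrix()
    print("t",round(s["t"],2),"tcp",np.round(s["tcp_pos"],4),"F",np.round(s["force"],1),"open",round(s["opening"],4))
    rv=Ro.from_matrix(R.T@RD).as_rotvec()
    for p in ps: print(p,np.round(R.T@(np.array(p)-s["tcp_pos"])*1000,1),np.round(rv,3))
E
python3 - <<'E'
from h import *
go((.617,.24,.2))
s=bot.read_state();p=s["tcp_pos"];g=np.array((.617,.24,.2))
im=bot.grab_frame("top")
import cv2
a=cv2.imread("pics/top0.png");c=a[125:215,235:300];cv2.imwrite("pics/v3.png",cv2.resize(c,None,fx=6,fy=6,interpolation=2))
# pixel check of expected points in top view
def px(c,P):
    q=bot.camera_params(c);K=q["intrinsics"];T=q["cam_to_world"]
    v=T[:3,:3].T@(np.array(P)-T[:3,3]);return np.round([K[0,2]+K[0,0]*v[0]/-v[2],K[1,2]-K[1,1]*v[1]/-v[2]],1)
for n,P in dict(edge_l=(.588,.183,.086),edge_r=(.648,.181,.086),boxFL=(.511,.166,.046),boxFR=(.651,.160,.046),boxBL=(.505,.008,.046)).items(): print(n,px("top",P),px("scene",P))
E
```

```text
t 1.1 tcp [0.1443 0.6338 0.2393] F [-0.3  0.6 -0.4] open 0.0854
(0.617, 0.24, 0.2) [-548.3 -279.1   39.3] [-0.     0.    -0.184]
edge_l [244.3 181.1] [363.4 272.4]
edge_r [245.2 149.2] [334.  296.5]
boxFL [257.1 224.6] [385.2 250.7]
boxFR [259.5 153. ] [321.6 301.4]
boxBL [340.  225.3] [320.9 195.3]
```

View pics/v3.png

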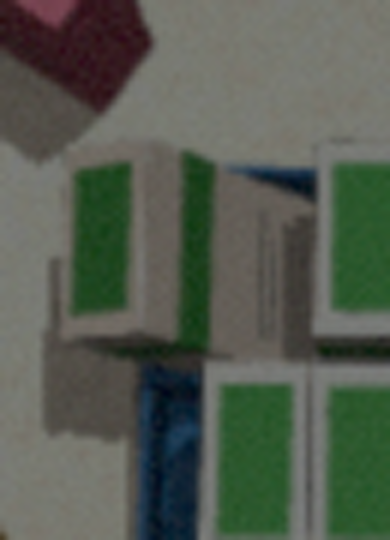

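The crop confirms white with a green band. Its outer top edge is at top-view pixels (246,150)–(246,181), against a predicted (245,149)–(244,181), so the geometry holds. Moving.

>>> play_rows:
  targets:
    - [0,-137,-70,10,0,0,-0.09]
    - [0,-274,-140,20,0,0,-0.184]
    - [0,-411,-209,30,0,0,-0.184]
    - [0,-548,-279,39,0,0,-0.184]
    - [0,-548,-279,39,0,0,-0.184]

```text
t: 1.57
tcp_pos: [0.305, 0.4993, 0.226]
ee_rot: [0.061, 3.141, 0.001]
force: [0.7, 1.3, 0.0]
opening: 0.0256
```

```bash
python3 -c "
from h import *
go((.617,.24,.2))"
```

```text
t 1.57 tcp [0.305  0.4993 0.226 ] F [0.7 1.3 0. ] open 0.0256
(0.617, 0.24, 0.2) [-321.9 -246.9   26.1] [0.    0.    0.001]
```

>>> play_rows:
  targets:
    - [0,-322,-247,26,0,0,0]
    - [0,-322,-247,26,0,0,0]
    - [0,-322,-247,26,0,0,0]
    - [0,-322,-247,26,0,0,0]
    - [0,-322,-247,26,0,0,0]

```text
t: 1.98
tcp_pos: [0.4651, 0.3661, 0.2129]
ee_rot: [0.061, 3.14, 0.001]
force: [-0.3, 0.7, -0.1]
opening: -0.0
```

>>> play_rows:
  targets:
    - [0,-156,-120,13,0,0,0]
    - [0,-156,-120,13,0,0,0]
    - [0,-156,-120,13,0,0,0]
    - [0,-156,-120,13,0,0,0]
    - [0,-156,-120,13,0,0,0]

```text
t: 2.4
tcp_pos: [0.6183, 0.2376, 0.1998]
ee_rot: [0.064, 3.139, 0.001]
force: [0.2, 0.7, 0.3]
opening: -0.0001
```

```bash
python3 -c "
from h import *
go((.617,.235,.078))"
```

```text
t 2.4 tcp [0.6183 0.2376 0.1998] F [0.2 0.7 0.3] open -0.0001
(0.617, 0.235, 0.078) [  1.4  -2.7 121.8] [ 0.001  0.001 -0.001]
```

>>> play_rows:
  targets:
    - [0,1,-3,40,0,0,0]
    - [0,1,-3,80,0,0,0]
    - [0,1,-3,122,0,0,0]
    - [0,1,-3,122,0,0,0]
    - [0,1,-3,122,0,0,0]

```text
t: 2.82
tcp_pos: [0.6151, 0.234, 0.0748]
ee_rot: [-0.064, -3.136, 0.002]
force: [0.7, 0.2, -0.2]
opening: 0.0001
```

>>> play_rows:
  targets:
    - [0,0,-10,0,0,0,0]
    - [0,0,-20,0,0,0,0]
    - [0,0,-28,0,0,0,0]
    - [0,0,-34,0,0,0,0]
    - [0,0,-38,0,0,0,0]

```text
t: 3.23
tcp_pos: [0.6146, 0.1951, 0.0769]
ee_rot: [-0.065, -3.139, 0.001]
force: [-0.4, 0.2, -0.1]
opening: 0.0002
```

>>> play_rows:
  targets:
    - [0,0,-3,0,0,0,0]
    - [0,0,-6,0,0,0,0]
    - [0,0,-9,0,0,0,0]
    - [0,0,-12,0,0,0,0]
    - [0,0,-15,0,0,0,0]

```text
t: 3.65
tcp_pos: [0.6138, 0.18, 0.0768]
ee_rot: [-0.065, -3.139, 0.001]
force: [-0.9, 0.3, 0.6]
opening: 0.0006
```

Run:
```python
from h import *
import cv2
go((.617,.16,.078))
for c in("top","scene"):
    im=bot.grab_frame(c);cv2.imwrite(f"pics/{c}1.png",im[:,:,::-1])
    print(c,[(np.round(d["xyz"],3).tolist(),round(d["conf"],2)) for d in bot.place_of(c,"carton_toppled")][:4])
a=cv2.imread("pics/top1.png")[110:240,225:355];b=cv2.imread("pics/scene1.png")[180:320,250:400]
cv2.imwrite("pics/v4.png",np.hstack([cv2.resize(a,(400,400)),cv2.resize(b,(400,400))]))
```

```text
t 3.65 tcp [0.6138 0.18   0.0768] F [-0.9  0.3  0.6] open 0.0006
(0.617, 0.16, 0.078) [ -4.  -19.8  -1.2] [-0.001 -0.002 -0.001]
top [([0.614, 0.12, 0.01], 0.75)]
scene [([0.617, 0.118, 0.005], 0.58)]
```

View pics/v4.png

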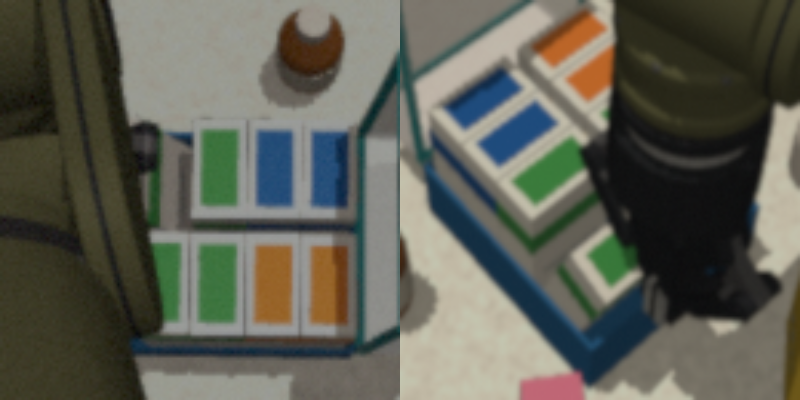

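The carton is rising in front of the fingers (scene half, (610,260)) and the other cartons are untouched. I'll keep pushing slowly.

>>> play_rows:
  targets:
    - [0,-1,-2,0,0,0,0]
    - [0,-1,-4,0,0,0,0]
    - [0,-2,-6,0,0,0,0]
    - [0,-2,-8,0,0,0,0]
    - [0,-2,-10,0,0,0,0]

```text
t: 4.27
tcp_pos: [0.6155, 0.1699, 0.0768]
ee_rot: [-0.065, -3.139, 0.001]
force: [0.3, 0.4, 0.8]
opening: -0.0
```

>>> play_rows:
  targets:
    - [0,0,-2,0,0,0,0]
    - [0,0,-4,0,0,0,0]
    - [0,0,-5,0,0,0,0]
    - [0,0,-6,0,0,0,0]
    - [0,0,-6,0,0,0,0]

```text
t: 4.68
tcp_pos: [0.6153, 0.1636, 0.0768]
ee_rot: [-0.066, -3.139, 0.001]
force: [-0.0, -0.1, 0.1]
opening: -0.0003
```

Run:
```python
from h import *
import cv2
go((.617,.16,.078))
for c in("top","scene"):
    im=bot.grab_frame(c);cv2.imwrite(f"pics/{c}2.png",im[:,:,::-1])
    print(c,[(np.round(d["xyz"],3).tolist(),round(d["conf"],2)) for d in bot.place_of(c,"carton_toppled")][:4])
a=cv2.imread("pics/top2.png")[110:240,225:355];b=cv2.imread("pics/scene2.png")[180:320,250:400]
cv2.imwrite("pics/v5.png",np.hstack([cv2.resize(a,(400,400)),cv2.resize(b,(400,400))]))
```

```text
t 4.68 tcp [0.6153 0.1636 0.0768] F [-0.  -0.1  0.1] open -0.0003
(0.617, 0.16, 0.078) [-1.9 -3.6 -1.2] [-0.001 -0.002 -0.002]
top [([0.615, 0.12, 0.01], 0.55)]
scene [([0.615, 0.118, 0.003], 0.92)]
```

View pics/v5.png

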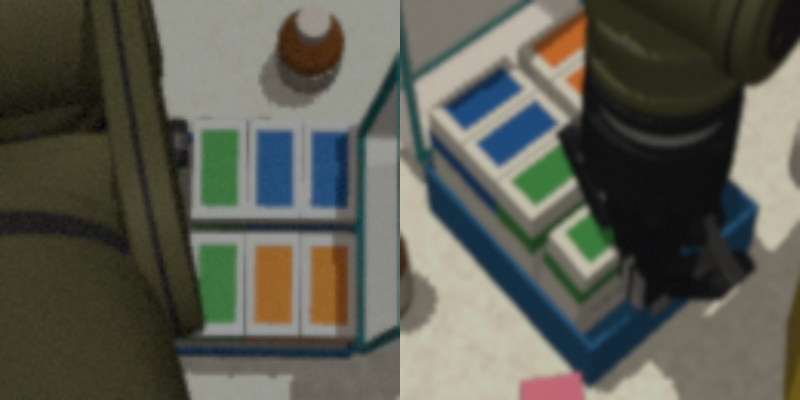

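It is nearly upright (scene half, (590,240)). I'll push a few millimetres more, watch the force, then back off and look.

>>> play_rows:
  targets:
    - [0,0,-2,0,0,0,0]
    - [0,0,-3,0,0,0,0]
    - [0,0,-5,0,0,0,0]
    - [0,0,-6,0,0,0,0]
    - [0,0,-7,0,0,0,0]

```text
t: 5.3
tcp_pos: [0.6149, 0.1567, 0.0767]
ee_rot: [-0.065, -3.138, 0.001]
force: [0.8, -0.3, -0.4]
opening: -0.0002
```

>>> play_rows:
  targets:
    - [0,0,-1,0,0,0,0]
    - [0,0,-2,0,0,0,0]
    - [0,0,-3,0,0,0,0]
    - [0,0,-3,0,0,0,0]
    - [0,0,-3,0,0,0,0]

```text
t: 5.72
tcp_pos: [0.6148, 0.1537, 0.0768]
ee_rot: [-0.066, -3.139, 0.001]
force: [-0.9, 0.3, -0.4]
opening: 0.0002
```

>>> play_rows:
  targets:
    - [0,0,10,0,0,0,0]
    - [0,0,40,0,0,0,0]
    - [0,0,75,0,0,0,0]
    - [0,0,80,-40,0,0,0]
    - [0,0,80,-80,0,0,0]

```text
t: 6.13
tcp_pos: [0.6155, 0.236, 0.1531]
ee_rot: [-0.061, -3.13, 0.004]
force: [1.3, 0.6, 0.6]
opening: 0.0
```

>>> play_rows:
  targets:
    - [0,0,40,-40,0,0,0]
    - [0,0,80,-80,0,0,0]
    - [0,0,120,-100,0,0,0]
    - [0,0,160,-100,0,0,0]
    - [0,0,160,-100,0,0,0]

```text
t: 6.55
tcp_pos: [0.6229, 0.4006, 0.2562]
ee_rot: [-0.058, -3.134, -0.002]
force: [0.7, -1.2, -0.6]
opening: 0.0
```

Run:
```python
from h import *
import cv2
go((.617,.16,.078))
for c in("top","scene"):
    im=bot.grab_frame(c);cv2.imwrite(f"pics/{c}3.png",im[:,:,::-1])
    for th in("carton_toppled","carton_front","carton_l0","carton_r0","lid_edge","hinge","amber_bottle","drop_bottle","steel_bowl"):
        print(c,th,[(np.round(d["xyz"],3).tolist(),round(d["conf"],2)) for d in bot.place_of(c,th)][:4])
a=cv2.imread("pics/top3.png")[110:240,225:355];b=cv2.imread("pics/scene3.png")[180:320,250:400]
cv2.imwrite("pics/v6.png",np.hstack([cv2.resize(a,(400,400)),cv2.resize(b,(400,400))]))
```

```text
t 6.55 tcp [0.6229 0.4006 0.2562] F [ 0.7 -1.2 -0.6] open 0.0
(0.617, 0.16, 0.078) [  -4.2 -240.8  178. ] [ 0.001 -0.007  0.003]
top carton_toppled [([0.576, 0.004, 0.046], 0.74), ([0.612, 0.118, 0.004], 0.64), ([0.572, -0.06, 0.202], 0.17)]
top carton_front [([0.55, 0.123, 0.006], 0.74), ([0.544, 0.242, 0.002], 0.59)]
top carton_l0 [([0.612, 0.088, 0.002], 0.82), ([0.711, 0.196, 0.0], 0.69)]
top carton_r0 [([0.543, 0.09, 0.004], 0.95)]
top lid_edge [([0.575, -0.063, 0.202], 0.76)]
top hinge [([0.577, 0.006, 0.042], 0.62), ([0.612, 0.086, 0.004], 0.62)]
top amber_bottle [([0.708, 0.028, -0.001], 0.86)]
top drop_bottle [([0.58, 0.005, 0.045], 0.71), ([0.439, 0.158, 0.001], 0.66)]
top steel_bowl [([0.398, 0.029, 0.0], 0.96)]
scene carton_toppled [([0.611, 0.119, 0.002], 0.61)]
scene carton_front [([0.554, 0.245, 0.004], 0.8), ([0.547, 0.124, 0.006], 0.63)]
scene carton_l0 [([0.611, 0.089, 0.007], 0.63), ([0.713, 0.193, -0.002], 0.63), ([0.441, 0.158, -0.002], 0.28)]
scene carton_r0 []
scene lid_edge [([0.573, -0.062, 0.201], 0.57)]
scene hinge [([0.578, 0.003, 0.044], 0.56)]
scene amber_bottle [([0.706, 0.027, 0.003], 0.69)]
scene drop_bottle [([0.443, 0.164, 0.001], 0.65)]
scene steel_bowl [([0.398, 0.028, 0.006], 0.72)]
```

View pics/v6.png

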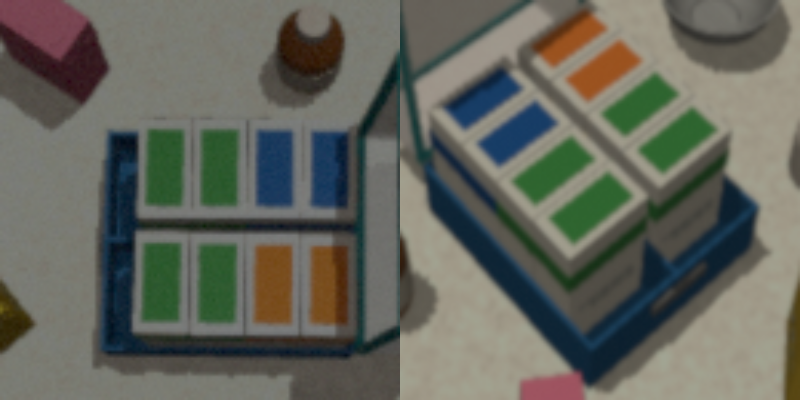

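All four cartons in question stand upright: toppled carton at (165,165) in the top half, with about an 18 mm gap to the front wall. Now I'll go over the top to behind the lid.

>>> play_rows:
  targets:
    - [0,0,-10,-35,0,0,0]
    - [0,4,-50,-75,0,0,0]
    - [0,6,-90,-85,0,0,0]
    - [0,8,-130,-85,0,0,0]
    - [0,10,-170,-85,0,0,0]

```text
t: 7.97
tcp_pos: [0.6082, 0.2351, 0.3412]
ee_rot: [-0.058, -3.135, 0.002]
force: [0.5, -0.6, -0.8]
opening: 0.0001
```

>>> play_rows:
  targets:
    - [0,2,-40,0,0,0,0]
    - [0,4,-80,0,0,0,0]
    - [0,6,-120,0,0,0,0]
    - [0,8,-160,0,0,0,0]
    - [0,10,-200,0,0,0,0]

```text
t: 8.38
tcp_pos: [0.5903, 0.0338, 0.3419]
ee_rot: [-0.058, -3.136, 0.002]
force: [-0.1, -0.0, 0.2]
opening: 0.0001
```

```bash
python3 -c "
from h import *
go((.572,-.125,.33),(.572,-.115,.19))"
```

```text
t 8.38 tcp [0.5903 0.0338 0.3419] F [-0.1 -0.   0.2] open 0.0001
(0.572, -0.125, 0.33) [  12.3 -159.4   12.2] [-0.002 -0.005  0.003]
(0.572, -0.115, 0.19) [  12.  -149.2  152.2] [-0.002 -0.005  0.003]
```

>>> play_rows:
  targets:
    - [0,3,-40,0,0,0,0]
    - [0,6,-80,0,0,0,0]
    - [0,9,-120,0,0,0,0]
    - [0,12,-160,5,0,0,0]
    - [0,12,-160,12,0,0,0]

```text
t: 8.8
tcp_pos: [0.5716, -0.1317, 0.3311]
ee_rot: [-0.069, -3.137, 0.008]
force: [0.4, -0.1, -0.5]
opening: 0.0002
```

>>> play_rows:
  targets:
    - [0,0,0,40,0,0,0]
    - [0,0,0,80,0,0,0]
    - [0,0,0,120,0,0,0]
    - [0,0,0,140,0,0,0]
    - [0,0,0,140,0,0,0]

```text
t: 9.22
tcp_pos: [0.5673, -0.1308, 0.1839]
ee_rot: [-0.068, -3.126, 0.002]
force: [-0.3, 1.0, 0.2]
opening: 0.0
```

```bash
cat >> h.py <<'E'
H=np.array([0.004,0.046]);
def lid(th,d=0.148,sink=0.0):
    # TCP (world) whose front lower tip corner lies on the outer plate, d from the hinge
    P=H+d*np.array([np.cos(th),np.sin(th)])+(.058-sink)*np.array([-np.sin(th),np.cos(th)])
    y=P[0]-.0145; return (round(.574+.04*y,4),round(y,4),round(P[1]+.008,4))
def lids(*ths,**k): go(*[lid(t,**k) for t in ths])
E
python3 -c "
from h import *
lids(1.6,1.5,1.4,1.3,1.2,1.1,1.0,.9,.8,.7)"
```

```text
t 9.22 tcp [ 0.5673 -0.1308  0.1839] F [-0.3  1.   0.2] open 0.0
(np.float64(0.5711), np.float64(-0.0728), np.float64(0.2002)) [ -1.   58.1 -16.5] [-0.001 -0.015 -0.004]
(np.float64(0.5717), np.float64(-0.0579), np.float64(0.2057)) [ -0.9  73.  -22. ] [-0.001 -0.015 -0.004]
(np.float64(0.5723), np.float64(-0.0425), np.float64(0.2097)) [ -0.8  88.4 -26. ] [-0.001 -0.015 -0.004]
(np.float64(0.5729), np.float64(-0.0268), np.float64(0.2121)) [ -0.6 104.1 -28.4] [-0.001 -0.015 -0.004]
(np.float64(0.5736), np.float64(-0.0109), np.float64(0.213)) [ -0.6 120.  -29.3] [-0.001 -0.015 -0.004]
(np.float64(0.5742), np.float64(0.0049), np.float64(0.2122)) [ -0.5 135.8 -28.6] [-0.001 -0.015 -0.004]
(np.float64(0.5748), np.float64(0.0207), np.float64(0.2099)) [ -0.5 151.6 -26.3] [-0.001 -0.015 -0.004]
(np.float64(0.5754), np.float64(0.0361), np.float64(0.206)) [ -0.5 167.  -22.4] [-0.001 -0.015 -0.004]
(np.float64(0.576), np.float64(0.051), np.float64(0.2006)) [ -0.5 182.  -17. ] [-0.001 -0.015 -0.004]
(np.float64(0.5766), np.float64(0.0653), np.float64(0.1937)) [ -0.6 196.3 -10.1] [-0.001 -0.015 -0.004]
```

>>> play_rows:
  targets:
    - [0,-1,25,-6,0,0,0]
    - [0,-1,42,-12,0,0,0]
    - [0,-1,50,-14,0,0,0]
    - [0,-1,57,-16,0,0,0]
    - [0,-1,63,-18,0,0,0]

```text
t: 9.63
tcp_pos: [0.5722, -0.0675, 0.2037]
ee_rot: [-0.067, -3.128, 0.003]
force: [-0.3, -0.7, -1.0]
opening: 0.0002
```

```bash
python3 -c "
from h import *
lids(1.5,1.4,1.3,1.2,1.1,1.0,.9)"
```

```text
t 9.63 tcp [ 0.5722 -0.0675  0.2037] F [-0.3 -0.7 -1. ] open 0.0002
(np.float64(0.5717), np.float64(-0.0579), np.float64(0.2057)) [ 0.9  9.5 -2. ] [-0.002 -0.012 -0.003]
(np.float64(0.5723), np.float64(-0.0425), np.float64(0.2097)) [ 1.  24.9 -6.1] [-0.002 -0.012 -0.003]
(np.float64(0.5729), np.float64(-0.0268), np.float64(0.2121)) [ 1.1 40.6 -8.5] [-0.002 -0.012 -0.003]
(np.float64(0.5736), np.float64(-0.0109), np.float64(0.213)) [ 1.1 56.5 -9.5] [-0.002 -0.012 -0.003]
(np.float64(0.5742), np.float64(0.0049), np.float64(0.2122)) [ 1.2 72.4 -8.7] [-0.002 -0.012 -0.003]
(np.float64(0.5748), np.float64(0.0207), np.float64(0.2099)) [ 1.3 88.2 -6.4] [-0.002 -0.012 -0.003]
(np.float64(0.5754), np.float64(0.0361), np.float64(0.206)) [  1.3 103.6  -2.6] [-0.002 -0.012 -0.003]
```

>>> play_rows:
  targets:
    - [0,1,6,2,0,0,0]
    - [0,1,12,1,0,0,0]
    - [0,1,18,0,0,0,0]
    - [0,1,24,-2,0,0,0]
    - [0,1,30,-3,0,0,0]

```text
t: 10.05
tcp_pos: [0.5738, -0.0394, 0.2113]
ee_rot: [-0.069, -3.133, 0.011]
force: [-4.2, -5.5, 13.1]
opening: 0.0
```

```bash
python3 -c "
from h import *
lids(1.3,1.2,1.1,1.0,.9)
import cv2
im=bot.grab_frame('scene');cv2.imwrite('pics/v7.png',cv2.resize(im[100:300,200:440,::-1],(720,600)))
print(bot.place_of('scene','lid_edge'))"
```

```text
t 10.05 tcp [ 0.5738 -0.0394  0.2113] F [-4.2 -5.5 13.1] open 0.0
(np.float64(0.5729), np.float64(-0.0268), np.float64(0.2121)) [ 1.5 12.6 -0.9] [-0.007 -0.008 -0.004]
(np.float64(0.5736), np.float64(-0.0109), np.float64(0.213)) [ 1.5 28.5 -1.9] [-0.007 -0.008 -0.004]
(np.float64(0.5742), np.float64(0.0049), np.float64(0.2122)) [ 1.6 44.3 -1.2] [-0.007 -0.008 -0.004]
(np.float64(0.5748), np.float64(0.0207), np.float64(0.2099)) [ 1.6 60.1  1. ] [-0.007 -0.008 -0.004]
(np.float64(0.5754), np.float64(0.0361), np.float64(0.206)) [ 1.7 75.6  4.8] [-0.007 -0.008 -0.004]
[{'xyz': [0.5757, -0.0349, 0.2087], 'conf': 0.86}]
```

View pics/v7.png

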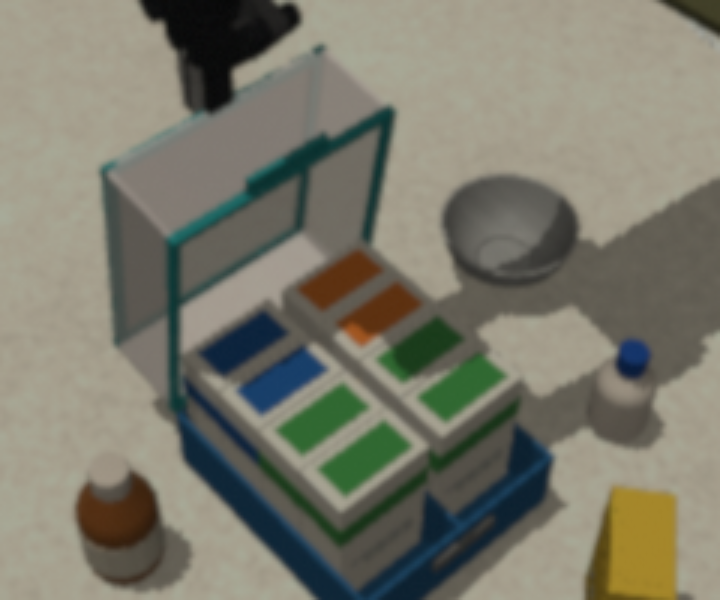

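The lid has started to move (about 1.46 rad), but the tip sits only at its upper edge (210,110) and the upward force says it is riding up. I'll back off and re-engage lower on the plate.

>>> play_rows:
  targets:
    - [0,0,-5,-8,0,0,0]
    - [0,0,-30,-8,0,0,0]
    - [0,0,-50,0,0,0,0]
    - [0,0,-50,30,0,0,0]
    - [0,0,-50,30,0,0,0]

```text
t: 10.57
tcp_pos: [0.5688, -0.0891, 0.177]
ee_rot: [-0.071, -3.125, 0.005]
force: [-1.6, 0.4, -1.3]
opening: 0.0003
```

```bash
sed -i 's/d=0.148/d=0.130/; s/\.0145/.010/' h.py; python3 -c "
from h import *
print(bot.grab_frame('scene').shape,bot.place_of('scene','lid_edge'))
lids(1.5,1.4,1.3,1.2,1.1,1.0)"
```

```text
(400, 640, 3) [{'xyz': [0.5733, -0.0323, 0.2093], 'conf': 0.65}]
t 10.67 tcp [ 0.5705 -0.0885  0.1806] F [ 0.9 -0.1 -0.3] open -0.0003
(np.float64(0.5718), np.float64(-0.0547), np.float64(0.1878)) [ 0.3 33.8 -7.4] [-0.004 -0.011 -0.004]
(np.float64(0.5724), np.float64(-0.0411), np.float64(0.192)) [  0.3  47.4 -11.6] [-0.004 -0.011 -0.004]
(np.float64(0.5729), np.float64(-0.0271), np.float64(0.1948)) [  0.4  61.4 -14.5] [-0.004 -0.011 -0.004]
(np.float64(0.5735), np.float64(-0.013), np.float64(0.1962)) [  0.5  75.5 -16. ] [-0.004 -0.011 -0.004]
(np.float64(0.5741), np.float64(0.0013), np.float64(0.1962)) [  0.5  89.8 -16. ] [-0.004 -0.011 -0.004]
(np.float64(0.5746), np.float64(0.0154), np.float64(0.1947)) [  0.6 103.9 -14.6] [-0.004 -0.011 -0.004]
```

>>> play_rows:
  targets:
    - [0,0,20,-4,0,0,0]
    - [0,0,34,-7,0,0,0]
    - [0,0,42,-10,0,0,0]
    - [0,0,50,-12,0,0,0]
    - [0,0,58,-13,0,0,0]

```text
t: 11.08
tcp_pos: [0.5738, -0.03, 0.195]
ee_rot: [-0.067, -3.132, 0.009]
force: [-1.1, -3.0, 3.0]
opening: -0.0002
```

```bash
python3 -c "
from h import *
print(bot.grab_frame('scene').shape,bot.place_of('scene','lid_edge'))
lids(1.2,1.1,1.0,.9,.8,.7)"
```

```text
(400, 640, 3) [{'xyz': [0.5756, -0.0165, 0.2122], 'conf': 0.6}]
t 11.18 tcp [ 0.5738 -0.0293  0.1946] F [-0.4 -1.3 -0. ] open 0.0
(np.float64(0.5735), np.float64(-0.013), np.float64(0.1962)) [ 1.  16.2 -1.7] [-0.004 -0.009 -0.002]
(np.float64(0.5741), np.float64(0.0013), np.float64(0.1962)) [ 1.  30.6 -1.8] [-0.004 -0.009 -0.002]
(np.float64(0.5746), np.float64(0.0154), np.float64(0.1947)) [ 1.1 44.7 -0.3] [-0.004 -0.009 -0.002]
(np.float64(0.5752), np.float64(0.0294), np.float64(0.1919)) [ 1.  58.7  2.4] [-0.004 -0.009 -0.002]
(np.float64(0.5757), np.float64(0.043), np.float64(0.1877)) [ 1.1 72.3  6.6] [-0.004 -0.009 -0.002]
(np.float64(0.5762), np.float64(0.0561), np.float64(0.1821)) [ 1.1 85.5 12.1] [-0.004 -0.009 -0.002]
```

>>> play_rows:
  targets:
    - [0,1,8,-1,0,0,0]
    - [0,1,16,-2,0,0,0]
    - [0,1,23,-2,0,0,0]
    - [0,1,31,-2,0,0,0]
    - [0,1,38,-1,0,0,0]

```text
t: 11.6
tcp_pos: [0.5744, 0.0096, 0.1957]
ee_rot: [-0.066, -3.132, 0.006]
force: [-1.8, -0.8, 3.6]
opening: -0.0001
```

```bash
python3 -c "
from h import *
print(bot.grab_frame('scene').shape,bot.place_of('scene','lid_edge'))
lids(1.0,.9,.8,.7,.6,.5)"
```

```text
(400, 640, 3) [{'xyz': [0.5781, 0.0296, 0.2119], 'conf': 0.55}]
t 11.7 tcp [0.5744 0.0101 0.1953] F [ 0.4 -0.   0.2] open -0.0
(np.float64(0.5746), np.float64(0.0154), np.float64(0.1947)) [0.  5.3 0.6] [-0.003 -0.009 -0.001]
(np.float64(0.5752), np.float64(0.0294), np.float64(0.1919)) [-0.  19.3  3.4] [-0.003 -0.009 -0.001]
(np.float64(0.5757), np.float64(0.043), np.float64(0.1877)) [-0.  32.9  7.5] [-0.003 -0.009 -0.001]
(np.float64(0.5762), np.float64(0.0561), np.float64(0.1821)) [-0.  46.1 13.1] [-0.003 -0.009 -0.001]
(np.float64(0.5767), np.float64(0.0685), np.float64(0.1753)) [-0.1 58.5 19.8] [-0.003 -0.009 -0.001]
(np.float64(0.5772), np.float64(0.0803), np.float64(0.1672)) [-0.2 70.3 27.9] [-0.003 -0.009 -0.001]
```

>>> play_rows:
  targets:
    - [0,0,9,1,0,0,0]
    - [0,0,19,3,0,0,0]
    - [0,0,28,6,0,0,0]
    - [0,0,37,9,0,0,0]
    - [0,0,46,13,0,0,0]

```text
t: 12.12
tcp_pos: [0.5764, 0.0573, 0.1823]
ee_rot: [-0.064, -3.133, 0.004]
force: [-0.8, -0.5, 3.0]
opening: 0.0
```

```bash
python3 -c "
from h import *
print(bot.grab_frame('scene').shape,bot.place_of('scene','lid_edge'))
lids(.7,.6,.5,.4,.3,.2)"
```

```text
(400, 640, 3) [{'xyz': [0.5799, 0.0877, 0.1919], 'conf': 0.76}, {'xyz': [0.5479, 0.1243, 0.0035], 'conf': 0.15}]
t 12.22 tcp [0.5758 0.0578 0.1812] F [-0.  -0.8 -0.6] open -0.0001
(np.float64(0.5762), np.float64(0.0561), np.float64(0.1821)) [-0.5 -1.7 -0.9] [-0.002 -0.01   0.001]
(np.float64(0.5767), np.float64(0.0685), np.float64(0.1753)) [-0.6 10.8  5.8] [-0.002 -0.01   0.001]
(np.float64(0.5772), np.float64(0.0803), np.float64(0.1672)) [-0.7 22.6 13.9] [-0.002 -0.01   0.001]
(np.float64(0.5776), np.float64(0.0912), np.float64(0.158)) [-0.8 33.5 23.1] [-0.002 -0.01   0.001]
(np.float64(0.578), np.float64(0.1011), np.float64(0.1478)) [-0.9 43.5 33.3] [-0.002 -0.01   0.001]
(np.float64(0.5784), np.float64(0.1099), np.float64(0.1367)) [-1.  52.3 44.3] [-0.002 -0.01   0.001]
```

>>> play_rows:
  targets:
    - [0,0,6,2,0,0,0]
    - [0,0,13,7,0,0,0]
    - [0,0,20,12,0,0,0]
    - [0,0,26,17,0,0,0]
    - [0,0,33,23,0,0,0]

```text
t: 12.63
tcp_pos: [0.5772, 0.0915, 0.158]
ee_rot: [-0.062, -3.132, 0.002]
force: [0.8, 0.7, 2.2]
opening: 0.0
```

```bash
python3 -c "
from h import *
print(bot.grab_frame('scene').shape,bot.place_of('scene','lid_edge'))
lids(.4,.3,.2,.1,.0,-.05)"
```

```text
(400, 640, 3) [{'xyz': [0.5781, 0.1263, 0.1613], 'conf': 0.71}]
t 12.73 tcp [0.5759 0.0917 0.1563] F [0.2 0.7 0.2] open -0.0002
(np.float64(0.5776), np.float64(0.0912), np.float64(0.158)) [-1.7 -0.4 -1.7] [-0.002 -0.013  0.002]
(np.float64(0.578), np.float64(0.1011), np.float64(0.1478)) [-1.8  9.5  8.4] [-0.002 -0.013  0.002]
(np.float64(0.5784), np.float64(0.1099), np.float64(0.1367)) [-2.  18.3 19.5] [-0.002 -0.013  0.002]
(np.float64(0.5787), np.float64(0.1176), np.float64(0.1247)) [-2.2 26.1 31.5] [-0.002 -0.013  0.002]
(np.float64(0.579), np.float64(0.124), np.float64(0.112)) [-2.4 32.5 44.2] [-0.002 -0.013  0.002]
(np.float64(0.5791), np.float64(0.1267), np.float64(0.1054)) [-2.5 35.2 50.8] [-0.002 -0.013  0.002]
```

>>> play_rows:
  targets:
    - [0,-1,5,4,0,0,0]
    - [0,-2,10,9,0,0,0]
    - [0,-2,14,14,0,0,0]
    - [0,-2,18,20,0,0,0]
    - [0,-2,22,25,0,0,0]

```text
t: 13.15
tcp_pos: [0.5785, 0.1139, 0.1305]
ee_rot: [-0.06, -3.128, 0.003]
force: [0.5, -1.0, 1.0]
opening: 0.0006
```

```bash
python3 -c "
from h import *
print(bot.grab_frame('scene').shape,bot.place_of('scene','lid_edge'))
lids(.1,.0,-.05)"
```

```text
(400, 640, 3) [{'xyz': [0.582, 0.1507, 0.1272], 'conf': 0.65}]
t 13.25 tcp [0.5777 0.114  0.1297] F [ 0.2 -0.2 -1.1] open 0.0002
(np.float64(0.5787), np.float64(0.1176), np.float64(0.1247)) [-0.9  3.7  4.9] [-0.003 -0.015  0.003]
(np.float64(0.579), np.float64(0.124), np.float64(0.112)) [-1.2 10.1 17.6] [-0.003 -0.015  0.003]
(np.float64(0.5791), np.float64(0.1267), np.float64(0.1054)) [-1.3 12.9 24.2] [-0.003 -0.015  0.003]
```

>>> play_rows:
  targets:
    - [0,-1,4,4,0,0,0]
    - [0,-1,6,8,0,0,0]
    - [0,-1,8,12,0,0,0]
    - [0,-1,9,16,0,0,0]
    - [0,-1,10,18,0,0,0]

```text
t: 13.67
tcp_pos: [0.5789, 0.1237, 0.1119]
ee_rot: [-0.058, -3.126, 0.005]
force: [-4.3, -3.2, 13.0]
opening: -0.0002
```

>>> play_rows:
  targets:
    - [0,0,0,1,0,0,0]
    - [0,0,0,2,0,0,0]
    - [0,0,0,3,0,0,0]
    - [0,0,0,3,0,0,0]
    - [0,0,0,3,0,0,0]

```text
t: 14.08
tcp_pos: [0.5789, 0.1237, 0.1119]
ee_rot: [-0.058, -3.125, 0.006]
force: [-7.4, -0.1, 14.8]
opening: -0.0002
```

The tool stopped at z 0.1119 (0.112 predicted for shut) while the force rose to 15 N, so the lid is against its stop. I'll retreat and check.

>>> play_rows:
  targets:
    - [0,0,0,-20,0,0,0]
    - [0,0,0,-60,0,0,0]
    - [0,0,0,-100,0,0,0]
    - [0,0,40,-130,0,0,0]
    - [0,0,80,-150,0,0,0]

```text
t: 14.5
tcp_pos: [0.585, 0.1934, 0.2601]
ee_rot: [-0.064, -3.13, 0.005]
force: [2.0, -0.3, 0.1]
opening: 0.0
```

>>> play_rows:
  targets:
    - [0,0,40,-20,0,0,0]
    - [0,0,80,-40,0,0,0]
    - [0,0,120,-40,0,0,0]
    - [0,0,160,-40,0,0,0]
    - [0,0,200,-40,0,0,0]

```text
t: 14.92
tcp_pos: [0.5935, 0.3936, 0.3]
ee_rot: [-0.065, -3.131, 0.005]
force: [-0.8, -0.1, -1.3]
opening: 0.0
```

Run:
```python
from h import *
import cv2
go()
for c in("top","scene"):
    im=bot.grab_frame(c);cv2.imwrite(f"pics/{c}9.png",im[:,:,::-1])
    for th in("carton_toppled","carton_front","carton_l0","carton_r0","lid_edge","amber_bottle","drop_bottle","steel_bowl"):
        print(c,th,[(np.round(d["xyz"],3).tolist(),round(d["conf"],2)) for d in bot.place_of(c,th)][:3])
a=cv2.imread("pics/top9.png")[100:260,215:375];b=cv2.imread("pics/scene9.png")[170:330,240:400]
cv2.imwrite("pics/v8.png",np.hstack([cv2.resize(a,(400,400)),cv2.resize(b,(400,400))]))
```

```text
t 14.92 tcp [0.5935 0.3936 0.3   ] F [-0.8 -0.1 -1.3] open 0.0
top carton_toppled [([0.706, 0.026, 0.002], 0.64), ([0.581, 0.086, 0.003], 0.52)]
top carton_front [([0.543, 0.243, 0.002], 0.66)]
top carton_l0 [([0.711, 0.198, 0.001], 0.7)]
top carton_r0 []
top lid_edge [([0.583, 0.163, 0.105], 0.66)]
top amber_bottle [([0.71, 0.025, 0.001], 0.89)]
top drop_bottle [([0.438, 0.159, 0.001], 0.66)]
top steel_bowl [([0.397, 0.028, 0.001], 0.81)]
scene carton_toppled []
scene carton_front [([0.55, 0.246, 0.002], 0.94)]
scene carton_l0 [([0.715, 0.191, -0.002], 0.77)]
scene carton_r0 []
scene lid_edge [([0.585, 0.162, 0.105], 0.98)]
scene amber_bottle [([0.708, 0.028, 0.005], 0.93)]
scene drop_bottle [([0.441, 0.158, 0.003], 0.75)]
scene steel_bowl [([0.398, 0.031, -0.002], 0.81)]
```

View pics/v8.png

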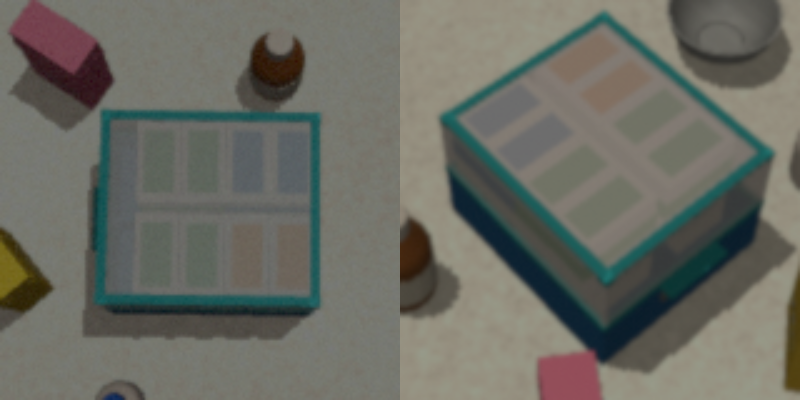

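The lid sits level on the base (edge z 0.105 in both views, 0.104 expected). All eight cartons stand in rows under it, and the bottles and bowl are unmoved.

```bash
python3 -c "
from workcell import bot
print(bot.finish_job())"
```

```text
the job is handed in; nothing more can be done
None
```

I pushed the toppled carton in the box's +y row upright with closed fingertips and set it about 18 mm behind the front wall. I then pushed the lid over from behind, lowered it at roughly 0.7 rad/s or less, and handed the job in. The hand-in gives no verdict, so the results below are my own checks.

- **Carton:** after the push it was upright, seen in both the top and scene views. The wrist force stayed around 1 N throughout the push.
- **Lid:** its free edge measured z 0.105 m in both views, against 0.104 m when shut. The tool stopped at the predicted shut height with 15 N on it.
- **Surroundings:** all eight carton tops show in their rows through the clear lid. The bottles and the bowl are within about 4 mm of where they started, which is the measuring error, and the robot is clear of everything.
- **What went wrong on the way:** the first push on the lid rode up over its edge with about 13 N upward, so I backed off and pushed again lower on the plate.
- **Disagreements:** the network could not find the individual cartons under the lid (misses and low-confidence mix-ups). The last check on them is by picture only.

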